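Wedge a rocking anvil stand steady

ROBOT

A 6-joint arm with a two-finger parallel gripper is mounted at the origin on the work surface. World frame = base frame: x ahead of the robot, y to its left, z up, the work surface at z = 0. Lengths are in mm, angles in rad, forces in N, time in s.
With the tool pointing down it reaches from about 275 to 1000 mm from the base axis. Payload 8.4 kg.
Tool frame: the origin (TCP) lies between the finger pads; the fingertips stand r.finger_overhang ahead of it and the grasp point (between the pads) is the TCP (r.finger_overhang is the distance from the TCP to the fingertips, in mm); z points along the fingers, y is the line along which they close (so a half turn about z gives the same grasp; the last joint's range is limited). The gripper opens to 85 mm and grips with 20 to 120 N. Pads are 22 mm wide; open, the fingers measure 114 mm over their backs; the gripper's body (76 mm by 85 mm) begins 54 mm behind the grasp point. The pads swing forward as they close: fully open they stand 13 mm farther back than shut.
Start: joints at [1.245, 0.353, 1.633, -0, 1.155, -0.002], TCP at [198.856, 592.524, 216.481] pointing down, gripper open.
Joint ranges: [-2.63, 2.63], [-0.92, 2.1], [0.06, 2.66], [-1.3, 4.44], [0, 2.69], [-3.02, 3.02]. Speed limits (rad/s): [2.22, 2.22, 2.79, 3.14, 3.14, 3.14].

INTERFACE

Orientations are given as [roll, pitch, yaw] about the fixed x, y, z axes, in that order (R = Rz(yaw) Ry(pitch) Rx(roll)).
In Python, from rig import r, cams, sign_off gives the robot as it stands.
- The arm moves only by the shell command python3 -m crank 'ROWS' [FORCE]. ROWS is JSON, a list of rows, each a list of 7 numbers: the shift along the tool's x, y, z in m, then the turn, a rotation vector about the tool's x, y, z in rad, then the closure, from 0 (fully open) to 1 (shut). In form: [[dx, dy, dz, ax, ay, az, gripper], ...]. A call has 1 to 5 rows; each row is the pose to reach, as a shift and turn from the pose commanded when the call began, along the tool's axes at that moment; what a row does not reach only later rows make up. A row lasts 1/10 s, in which the tool goes at most 50 mm and 8.59 degrees, less where a joint would pass 70% of its speed; a pose out of reach is approached as far as the arm can. A call with a gripper value outside its range is refused whole. The fingers move at their own pace and stop on an object; FORCE is the grip in N (left out, the last holds). Time passes only in rows, so rows that repeat a pose let the fingers close. It gives the time, the measured TCP pose, the force, the opening and the grip force at its end, in the units of the state.
- r.sense(): the state, without advancing time (a new reading comes with each control period).
- cams.grab_frame(name): name is "scene" or "side" or "wrist"; returns a dict with "image" (384x512x3 uint8, red, green, blue), "fx", "fy", "cx", "cy" (pixels), "position" and "orientation" of the camera in the world. Camera axes: x right, y down, z forward; pixel columns grow to the right and rows downward; lengths in mm; the calibration is good to about 2 mm. A picture is of the moment at which its call begins. There is no depth.
- sign_off(): hands the job in; it is judged then, once.
The state is a dict: "clock": time; "qpos": joint angles; "qvel": joint speeds; "joint_efforts": joint torques, N m; "eef_pos": TCP position; "tcp_rot": TCP orientation; "contact_force": force on the tool from outside, world axes, zero at the start; "wrist_torque": the same for the moment, N m; "opening": opening from 0.0 (shut) to 1.0 (fully open); "grasp_force": force on a finger pad.
Only numpy, scipy, OpenCV 4.12 (cv2) and the standard library are available. Lean on these libraries where they do the work, as an engineer would, in place of code of your own. Each camera call takes 0.05 s, during which the arm holds its last target. There are 200 camera calls.

TASK

The little anvil's wooden stand rocks because one foot is short and hangs above the steel strip. Push the wooden wedge along the strip, thin end first, in under that foot until it is snug, then press down on the square steel plate on top of that corner with about 10 N: the stand must stay level, so push the wedge further if the corner still dips. Only push and press, lift nothing, leave the stand in its place and the other things alone, and finish while still pressing on the plate with the stand steady.

Things in the scene. Friction and masses are not known exactly. Their poses are not given: they have to be found in the camera images.
- stand: Loose oak block 200 x 200 x 34 mm, about 2.9 kg, on four feet, with a small dark anvil on top (top 117 mm up; in plan x -25 to 39, y -78 to 71 mm). Origin: middle, at bench level; axes along its sides, z up. Block underside 22 mm, top 56 mm up. Round feet, 30 mm across, centred 76 mm from the middle along x and y. It rests level on three 22 mm feet; the one at x = y = -76 mm is short.
- short_foot (a point): Centre of the sole of the short foot (10 mm tall, sole 12 mm above the bench; its outermost side is 15 mm to stand -y of this point). 3 to 5 N down on this corner rocks it down until foot or wedge stops it (0.05 to 0.1 rad with no wedge); let go, it rocks back level. A wedge pushed in with over about 4 N begins to lift the corner.
- press_plate: Square polished (slippery) steel plate 44 x 44 x 4 mm screwed to the stand's top above the short foot (stand x = y = -74 mm). Origin: centre of its underside; its top face is 60 mm above the bench.
- wedge: Loose hardwood wedge, 60 g, 110 mm long (y), 56 mm wide (x), 16 mm tall at the blunt end (y = -55 mm), tapering to 1.5 mm at the thin end (y = +55 mm). Origin: centre of its underside, on the strip. It starts with its thin end towards the short foot, 25 to 90 mm off, within 10 mm and 0.12 rad of in line. When snug the thin end is some 34 to 64 mm past the foot's outermost side.
- runner: Fixed flat steel strip 90 mm wide (x), 310 mm long (y), let into the bench; it runs under the short foot and out from the stand's -y side, along the stand's y axis. Origin: centre of its top face, which stands 2 to 6 mm above the bench (differs from case to case: the gap under the short foot is 6 to 10 mm).
- hammer: Bystander: hammer 260 mm long lying beside the strip, 26 mm high. Origin: underside.
- drift: Bystander: square dark steel bar 120 x 15 x 15 mm lying on the robot's side of the stand. Origin: underside centre.
- tin: Bystander: open round metal tin, 68 mm across, 55 mm high. Origin: underside centre.
- collar: Bystander: dark steel ring 72 mm across, 25 mm high. Origin: underside centre.
- brick: Bystander: piece of brick 75 x 55 x 40 mm. Origin: underside centre.
- brush: Bystander: hand brush 190 mm long lying beyond the stand. Origin: underside.
- bar_end: Bystander: square steel offcut 50 x 50 x 30 mm lying near the outer end of the strip. Origin: underside centre.
Not all that is in view belongs to the job. Leave any turquoise look-alike of the wedge alone.

How it is judged:
By the outcome, as a careful person would: the job done as asked, in the order asked, and still so for the second after the job is handed in, while the arm keeps its last pose, push and grip.
It also fails if it takes over 48 s, if anything falls off the work surface, if the arm or the gripper's body presses on something with over 40 N, if the wrist force passes 120 N, or if a joint passes its speed limit or range.

## Working session

There is one attempt and no reset: what is moved stays moved. The work goes in short steps, Python scripts to look and compute and a shell command to move; the robot and the scene stay as the last step left them, time stands still between calls to the robot, and variables do not carry over. Pictures are saved under pics/ and viewed, at most 10 in all, crops included, and the job is handed in when it is done.

```bash
ls; mkdir -p pics
python3 - <<'E'
from rig import r,cams
import cv2,numpy as np
s=r.sense();print({k:np.round(v,3).tolist() for k,v in s.items()},r.finger_overhang)
ims=[]
for n in("scene","side"):
    f=cams.grab_frame(n);print(n,f["fx"],f["fy"],f["cx"],f["cy"],f["position"],f["orientation"])
    cv2.imwrite(f"pics/{n}0.png",cv2.resize(f["image"][:,:,::-1],(768,576)) )
    np.save(f"pics/{n}0.npy",f["image"])
E
```

```text
pics
{'clock': 0.0, 'qpos': [1.245, 0.354, 1.634, -0.0, 1.155, -0.002], 'qvel': [0.001, 0.001, -0.001, -0.002, 0.001, -0.003], 'joint_efforts': [0.0, -60.525, -34.208, 0.0, 0.009, -0.0], 'eef_pos': [198.708, 592.031, 215.749], 'tcp_rot': [-3.14, 0.0, 2.818], 'contact_force': [0.004, 0.047, 0.153], 'wrist_torque': [0.013, -0.013, -0.01], 'grasp_force': 0.0, 'opening': 0.996} 19.0
scene 471.7423036379048 471.7423036379048 254.30849234529867 186.0625810736393 [1046.42877742  337.55008976  976.98855981] [-2.5882116  -0.00522835  2.16625766]
side 461.48958820292233 461.48958820292233 242.93556261340547 194.4745788390663 [  32.04087434 -794.95275446  945.62796027] [-2.28539403  0.00858273 -0.5665133 ]
```

View pics/scene0.png

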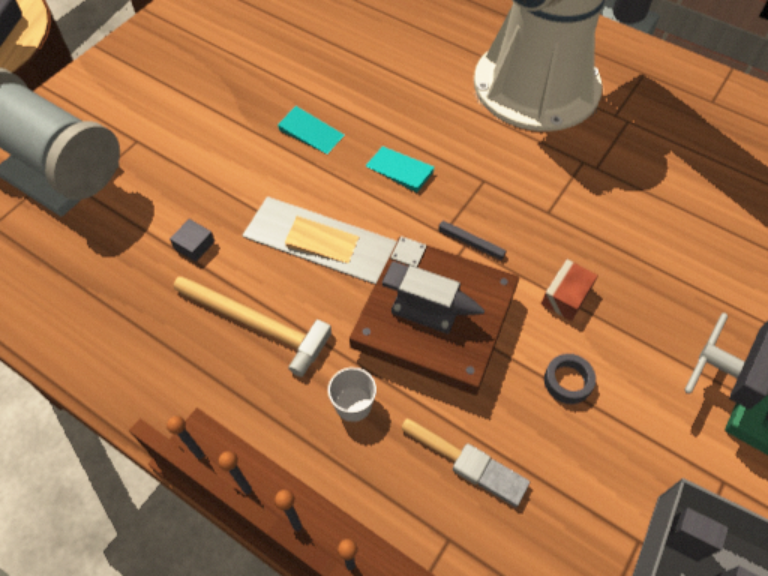

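View pics/side0.png

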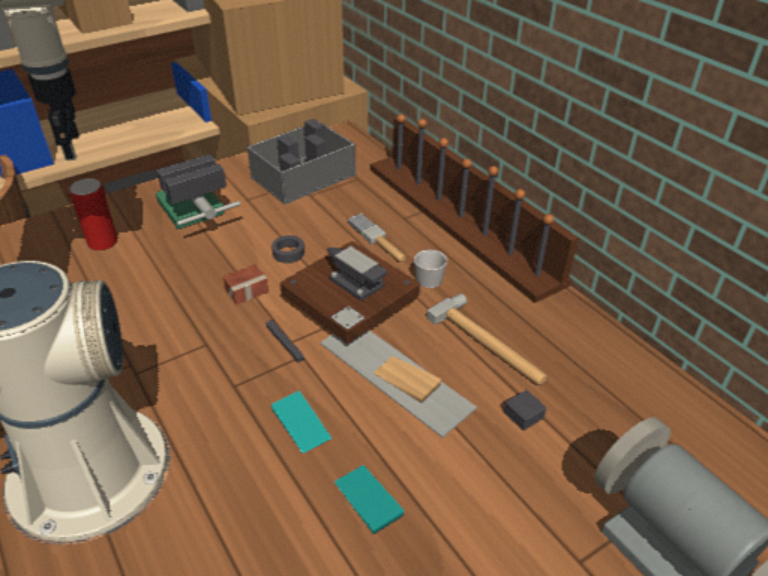

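The scene view shows the wedge at about (322,240), the strip from (256,216) towards the plate at (408,251), and the stand at (435,315). In the side view, the wedge is at (408,377) and the plate at (348,317). Both views have been doubled 1.5x.

```bash
cat > h.py <<'E'
import numpy as np,cv2
from scipy.spatial.transform import Rotation as R
from rig import r,cams
def ray(f,uv):
    uv=np.atleast_2d(uv).astype(float)
    d=np.c_[(uv[:,0]-f["cx"])/f["fx"],(uv[:,1]-f["cy"])/f["fy"],np.ones(len(uv))]
    return np.array(f["position"]),d@R.from_euler("xyz",f["orientation"]).as_matrix().T
def onz(f,uv,z):
    p,d=ray(f,uv); return p+d*((z-p[2])/d[:,2])[:,None]
def tri(f,a,g,b):
    A,y=0,0
    for F,u in((f,a),(g,b)):
        p,d=ray(F,u);d=d[0]/np.linalg.norm(d[0]);M=np.eye(3)-np.outer(d,d);A=A+M;y=y+M@p
    return np.linalg.solve(A,y)
def blob(im,lo,hi,seed,rad):
    m=cv2.inRange(cv2.cvtColor(im,cv2.COLOR_RGB2HSV),np.array(lo),np.array(hi))
    k=np.zeros_like(m);cv2.circle(k,tuple(int(v) for v in seed),rad,255,-1)
    c=max(cv2.findContours(m&k,cv2.RETR_EXTERNAL,cv2.CHAIN_APPROX_NONE)[0],key=cv2.contourArea)
    return c
def cen(c):
    M=cv2.moments(c);return np.array([M["m10"]/M["m00"],M["m01"]/M["m00"]])
E
cat > m.py <<'E'
from h import *
np.set_printoptions(precision=1,suppress=True)
seeds={"scene":((215,160),(272,167)),"side":((272,251),(232,211))}
F={n:cams.grab_frame(n) for n in seeds};W={};P={}
for n,(w,p) in seeds.items():
    im=F[n]["image"]
    W[n]=blob(im,(14,60,100),(30,200,255),w,34)
    P[n]=blob(im,(0,0,110),(179,70,255),p,15)
    q=cv2.approxPolyDP(W[n],3,True)[:,0]
    print(n,"wedge A",cv2.contourArea(W[n]),q.tolist(),onz(F[n],q,12)[:,:2].tolist())
    print(" plate A",cv2.contourArea(P[n]),onz(F[n],[cen(P[n])],60), [onz(F[n],cv2.boxPoints(cv2.minAreaRect(P[n])),60)[:,:2].tolist()])
    S=blob(im,(0,0,90),(179,60,255),w,90) ; q=cv2.approxPolyDP(S,3,True)[:,0]
    print(" strip",cv2.contourArea(S),q.tolist(),onz(F[n],q,4)[:,:2].tolist())
    v=im.copy();cv2.drawContours(v,[W[n]],-1,(255,0,0),1);cv2.drawContours(v,[P[n]],-1,(0,0,255),1)
    x,y=w;cv2.imwrite(f"pics/{n}1.png",cv2.resize(v[y-60:y+60,x-80:x+100,::-1],None,fx=4,fy=4,interpolation=0))
print("plate tri",tri(F["scene"],cen(P["scene"]),F["side"],cen(P["side"])),"wedge tri",tri(F["scene"],cen(W["scene"]),F["side"],cen(W["side"])))
st=np.array([[518,278],[477,387],[351,346]])/1.5
print("stand",onz(F["scene"],st,56))
st=np.array([[282,291],[350,243],[419,287]])/1.5
print("stand side",onz(F["side"],st,56))
E
python3 m.py; python3 -c "
import cv2,numpy as np
cv2.imwrite('pics/j.png',np.vstack([cv2.resize(cv2.imread(f'pics/{n}1.png'),(450,300)) for n in('scene','side')]))"
```

```text
scene wedge A 894.0 [[197, 144], [190, 160], [192, 165], [232, 175], [238, 157]] [[528.1006537053956, -183.52943146497978], [577.1179586342487, -167.51982850760692], [586.172973252513, -154.12186311233415], [554.4634287767983, -55.384874202877825], [502.3472635297966, -74.19708698507117]]
 plate A 340.5 [[512.5  27.9  60. ]] [[[552.8026567690509, 6.370683765439878], [495.80648101910083, -12.760888226674467], [482.63923977774516, 48.95862873449096], [539.3866293019549, 66.22878326548721]]]
 strip 2760.0 [[162, 156], [248, 188], [263, 162], [180, 132]] [[603.329296769361, -237.5505565381228], [559.0964119997861, -4.896022845732659], [475.05353845211755, -17.124781805916427], [517.969773911514, -248.27875428551965]]
side wedge A 668.5 [[249, 247], [279, 267], [294, 253], [262, 237]] [[499.35713600486207, -76.15348608405941], [526.7226474406787, -177.79029366500913], [589.1109747534036, -160.17668003856454], [550.3081755869932, -64.30589362792068]]
 plate A 159.5 [[507.7  26.6  60. ]] [[[483.7917376759409, 45.33874101431957], [539.694056781814, 57.8765207529849], [532.8111854105991, 8.99
[... 170 characters left out ...]
 [247, 221], [231, 231], [221, 223]] [[459.0491283073711, 46.4674424825638], [518.8287103223706, -253.49863479184262], [606.2715274115002, -237.22850045992686], [591.7851430841499, -161.94617246491612], [528.9707518833937, -175.2585340331965], [501.0510387253006, -68.49903235165596], [554.5727747594756, -53.296680956574505], [581.7344553265485, -116.28785030448705], [554.2780673517237, 19.041801134723528], [493.81027809486164, 9.569490375229407], [486.32209645605616, 53.190481801321766]]
plate tri [509.9  27.8  57.5] wedge tri [ 542.6 -121.4    9.1]
stand [[453.1 194.2  56. ]
 [644.3 232.4  56. ]
 [691.6  49.8  56. ]]
stand side [[441.2 164.6  56. ]
 [635.4 225.1  56. ]
 [674.   27.6  56. ]]
```

View pics/j.png

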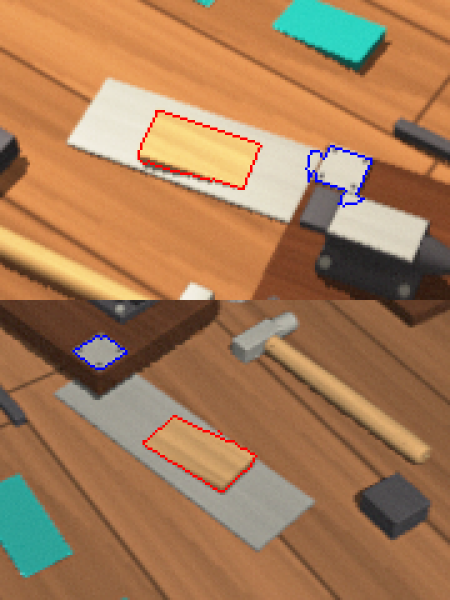

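The wedge is nearly in line: its thin end is at about (527,-62), roughly 75 mm from the foot's outer side. The strip and stand yaw is about 0.19. Next I move the partly closed gripper behind the blunt end.

```bash
cat > go.py <<'E'
import sys;from h import *
# args x y z yaw -> shift in tool axes (m) and turn
s=r.sense();a=[float(v) for v in sys.argv[1:]]
T=R.from_euler("xyz",s["tcp_rot"])
print(np.round(s["eef_pos"],1),np.round(s["tcp_rot"],3),"F",np.round(s["contact_force"],1),"open",round(s["opening"],2),"t",s["clock"])
if a:
    print("shift",np.round(T.inv().apply(np.array(a[:3])-s["eef_pos"])/1000,4),"turn",np.round((T.inv()*R.from_euler("xyz",[np.pi,0,a[3]])).as_rotvec(),3))
E
python3 -m crank '[[-0.6,-0.641,0,0,0,1.057,0.8],[-0.6,-0.641,0,0,0,1.057,0.8],[-0.6,-0.641,0,0,0,1.057,0.8],[-0.6,-0.641,0,0,0,1.057,0.8],[-0.6,-0.641,0,0,0,1.057,0.8]]' 40; python3 go.py 564 -208 200 1.761
```

```text
clock: 0.7
eef_pos: [303.1, 363.3, 216.4]
tcp_rot: [3.141, 0.0, 2.062]
contact_force: [1.8, -0.2, 0.4]
opening: 0.205
grasp_force: 0.0
[303.1 363.3 216.4] [3.141 0.    2.062] F [ 1.8 -0.2  0.4] open 0.2 t 0.7
shift [-0.6268 -0.0395  0.0165] turn [0.    0.    0.301]
```

```bash
python3 -m crank '[[-0.627,-0.04,0,0,0,0.301,0.8],[-0.627,-0.04,0,0,0,0.301,0.8],[-0.627,-0.04,0,0,0,0.301,0.8],[-0.627,-0.04,0,0,0,0.301,0.8],[-0.627,-0.04,0,0,0,0.301,0.8]]'>/dev/null; python3 go.py 564 -208 200 1.761
```

```text
[408.2 136.3 216.7] [ 3.141 -0.     1.767] F [1.5 0.6 1.1] open 0.2 t 1.2
shift [-0.3681  0.0857  0.0168] turn [ 0.001 -0.     0.006]
```

```bash
python3 -m crank '[[-0.368,0.086,0.017,0,0,0,0.8],[-0.368,0.086,0.017,0,0,0,0.8],[-0.368,0.086,0.017,0,0,0,0.8],[-0.368,0.086,0.017,0,0,0,0.8],[-0.368,0.086,0.017,0,0,0,0.8]]'>/dev/null; python3 go.py 564 -208 120 1.761
```

```text
[511.3 -91.4 205.2] [ 3.141 -0.     1.766] F [ 1.1  1.4 -0.2] open 0.2 t 1.7
shift [-0.1246  0.0291  0.0852] turn [ 0.    -0.     0.005]
```

```bash
python3 -m crank '[[-0.125,0.029,0.0,0,0,0.005,0.8],[-0.125,0.029,0.0,0,0,0.005,0.8],[-0.125,0.029,0.0,0,0,0.005,0.8],[-0.125,0.029,0.085,0,0,0.005,0.8],[-0.125,0.029,0.085,0,0,0.005,0.8]]'>/dev/null; python3 go.py 564 -208 60 1.761
python3 - <<'E'
from h import *
f=cams.grab_frame("wrist");cv2.imwrite("pics/w1.png",f["image"][:,:,::-1])
g=cams.grab_frame("side")["image"][180:310,180:340,::-1]
g=cv2.resize(g,(512,416));cv2.imwrite("pics/w2.png",g)
E
python3 -c "
import cv2,numpy as np
a=cv2.imread('pics/w1.png');b=cv2.imread('pics/w2.png')
cv2.imwrite('pics/w3.png',np.hstack([cv2.resize(a,(400,300)),cv2.resize(b,(400,300))]))"
```

```text
[ 563.5 -207.4  118.5] [3.141 0.    1.76 ] F [-1.   0.4 -0.5] open 0.2 t 2.2
shift [-0.0007  0.0004  0.0585] turn [ 0.     0.    -0.001]
```

View pics/w3.png

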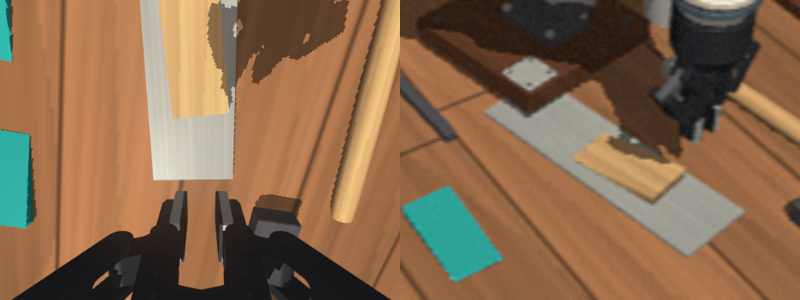

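The wrist view shows the wedge's blunt end at about (172–228,118), still well ahead of the fingers. The bar_end sits to the right of the fingers at about (275,215).

```bash
python3 - <<'E'
from h import *
np.set_printoptions(precision=1,suppress=True)
f=cams.grab_frame("wrist");k=1.28
print("blunt",onz(f,np.array([[172,118],[228,113]])*k,20)[:,:2])
print("strip end",onz(f,np.array([[153,180],[233,179]])*k,4)[:,:2])
print("sides",onz(f,np.array([[142,0],[153,180]])*k,4)[:,:2],onz(f,np.array([[166,0],[172,118]])*k,12)[:,:2])
f=cams.grab_frame("scene");print("bar",onz(f,np.array([[171,238],[187,221],[214,236],[198,250]])/1.5,30)[:,:2])
E
python3 go.py 563.5 -207.4 28 1.761
```

```text
blunt [[ 523.6 -177.8]
 [ 576.4 -162.5]]
strip end [[ 512.2 -254.5]
 [ 600.3 -236. ]]
sides [[ 478.3  -78.7]
 [ 512.2 -254.5]] [[ 501.3  -76.1]
 [ 522.9 -179.3]]
bar [[ 687.4 -313.7]
 [ 647.1 -315.6]
 [ 644.9 -258.6]
 [ 680.3 -261.6]]
[ 563.5 -206.1  120.5] [-3.141e+00 -1.000e-03  1.762e+00] F [ 0.2 -0.8  0.6] open 0.2 t 2.4
shift [-0.0013 -0.0002  0.0925] turn [-0.001 -0.001  0.001]
```

```bash
python3 -m crank '[[0,-0.007,0.045,0,0,0,0.8],[0,-0.007,0.08,0,0,0,0.8],[0,-0.007,0.092,0,0,0,0.8],[0,-0.007,0.092,0,0,0,0.8]]'; python3 -m crank '[[0.01,0,0,0,0,0,0.8],[0.015,0,0,0,0,0,0.8],[0.02,0,0,0,0,0,0.8],[0.025,0,0,0,0,0,0.8]]'
python3 - <<'E'
from h import *
a=cams.grab_frame("wrist")["image"][:,:,::-1]
g=cams.grab_frame("side")["image"][200:300,200:333,::-1]
cv2.imwrite('pics/w4.png',np.hstack([cv2.resize(a,(400,300)),cv2.resize(g,(400,300))]))
E
```

```text
clock: 2.8
eef_pos: [557.1, -207.4, 28.7]
tcp_rot: [-3.141, -0.0, 1.762]
contact_force: [-1.1, 0.1, 0.6]
opening: 0.202
grasp_force: 0.0
clock: 3.2
eef_pos: [552.5, -182.5, 29.3]
tcp_rot: [3.14, 0.001, 1.762]
contact_force: [-0.8, -0.4, -0.1]
opening: 0.199
grasp_force: 0.0
```

View pics/w4.png

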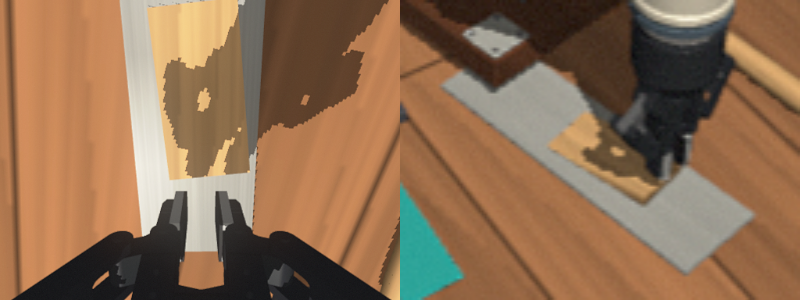

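The fingertips are just short of the blunt end and centred on it. Now I push.

```bash
python3 -m crank '[[0.005,0,0,0,0,0,0.8],[0.012,0,0,0,0,0,0.8],[0.019,0,0,0,0,0,0.8],[0.026,-0.001,0,0,0,0,0.8],[0.033,-0.001,0,0,0,0,0.8]]'; python3 -m crank '[[0.007,0,0,0,0,0,0.8],[0.014,-0.001,0,0,0,0,0.8],[0.021,-0.001,0,0,0,0,0.8],[0.028,-0.002,0,0,0,0,0.8],[0.035,-0.002,0,0,0,0,0.8]]';  python3 - <<'E'
from h import *
np.set_printoptions(precision=1,suppress=True)
a=cams.grab_frame("wrist")["image"][:,:,::-1]
f=cams.grab_frame("side");g=f["image"][180:280,200:333,::-1]
cv2.imwrite('pics/w5.png',np.hstack([cv2.resize(a,(400,300)),cv2.resize(g,(400,300))]))
E
```

```text
clock: 3.8
eef_pos: [544.4, -150.1, 28.1]
tcp_rot: [-3.141, -0.0, 1.762]
contact_force: [-0.5, -0.9, 0.3]
opening: 0.199
grasp_force: 0.0
clock: 4.3
eef_pos: [535.9, -116.2, 28.2]
tcp_rot: [-3.141, -0.0, 1.762]
contact_force: [0.9, 0.1, -0.2]
opening: 0.201
grasp_force: 0.0
```

View pics/w5.png

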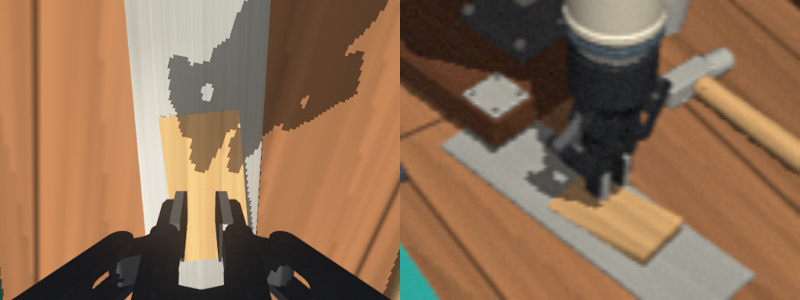

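The fingertips slid over the wedge without touching it, and it hasn't moved. They ride higher than I assumed, so I back off, then lower until I feel the strip.

```bash
python3 -m crank '[[0,0,-0.02,0,0,0,0.8],[-0.045,0.003,-0.02,0,0,0,0.8],[-0.085,0.003,-0.02,0,0,0,0.8],[-0.085,0.003,-0.01,0,0,0,0.8],[-0.085,0.003,0,0,0,0,0.8]]' | sed -n 2,4p; python3 -m crank '[[0,0,0.003,0,0,0,0.8],[0,0,0.005,0,0,0,0.8],[0,0,0.007,0,0,0,0.8],[0,0,0.008,0,0,0,0.8],[0,0,0.009,0,0,0,0.8]]'| sed -n 2,4p
python3 - <<'E'
from h import *
a=cams.grab_frame("wrist")["image"][:,:,::-1]
g=cams.grab_frame("side")["image"][190:290,200:333,::-1]
cv2.imwrite('pics/w6.png',np.hstack([cv2.resize(a,(400,300)),cv2.resize(g,(400,300))]))
E
```

```text
eef_pos: [555.3, -200.5, 27.8]
tcp_rot: [3.141, 0.0, 1.76]
contact_force: [-0.4, 0.9, -0.7]
eef_pos: [555.4, -199.3, 19.4]
tcp_rot: [3.141, 0.0, 1.762]
contact_force: [0.0, -0.1, 0.6]
```

View pics/w6.png

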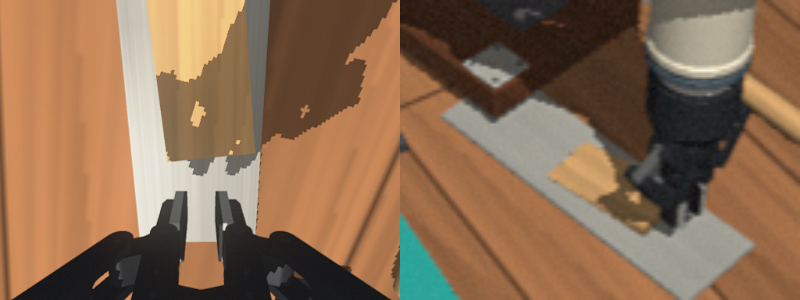

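The wedge is in front of the fingers and undisturbed, and there is no strip contact yet at z=19. I lower a few mm more, then push.

```bash
python3 -m crank '[[0,0,0.001,0,0,0,0.8],[0,0,0.002,0,0,0,0.8],[0,0,0.003,0,0,0,0.8],[0,0,0.003,0,0,0,0.8]]'| sed -n 2,4p; python3 -m crank '[[0.006,0,0,0,0,0,0.8],[0.012,0,0,0,0,0,0.8],[0.018,0,0,0,0,0,0.8],[0.025,0,0,0,0,0,0.8],[0.032,0,0,0,0,0,0.8]]'| sed -n 2,4p;  python3 -m crank '[[0.006,0,0,0,0,0,0.8],[0.012,0,0,0,0,0,0.8],[0.018,-0.001,0,0,0,0,0.8],[0.024,-0.001,0,0,0,0,0.8],[0.03,-0.001,0,0,0,0,0.8]]'| sed -n 2,4p
python3 - <<'E'
from h import *
a=cams.grab_frame("wrist")["image"][:,:,::-1]
g=cams.grab_frame("side")["image"][190:290,200:333,::-1]
cv2.imwrite('pics/w7.png',np.hstack([cv2.resize(a,(400,300)),cv2.resize(g,(400,300))]))
E
```

```text
eef_pos: [555.1, -199.6, 16.1]
tcp_rot: [-3.141, -0.0, 1.762]
contact_force: [0.1, 0.8, -0.9]
eef_pos: [549.0, -167.5, 16.3]
tcp_rot: [-3.142, -0.0, 1.762]
contact_force: [-0.1, 1.4, 0.0]
eef_pos: [542.3, -138.6, 16.3]
tcp_rot: [-3.142, 0.0, 1.762]
contact_force: [0.2, 0.7, 0.3]
```

View pics/w7.png

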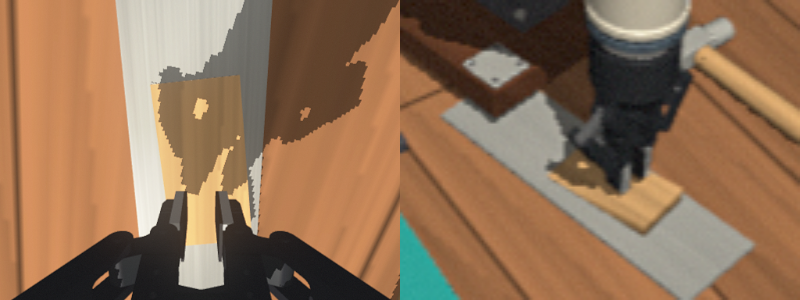

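The fingers are again above the wedge (its blunt corner is still at crop (645,232)), so my tip height is wrong. I'll compute the tip position from the images.

Run:
```python
from h import *
np.set_printoptions(precision=1,suppress=True)
s=r.sense();f=cams.grab_frame("wrist")
print(s["eef_pos"],s["opening"],f["position"],f["orientation"],f["fx"])
def proj(F,p):
    c=R.from_euler("xyz",F["orientation"]).inv().apply(np.array(p)-F["position"]);return c[0]/c[2]*F["fx"]+F["cx"],c[1]/c[2]*F["fy"]+F["cy"],c[2]
T=R.from_euler("xyz",s["tcp_rot"])
S=cams.grab_frame("side")
for dz in(-20,-10,0,10,19):
    for dy in(-8.5,8.5):
        P=s["eef_pos"]+T.apply([11,dy,dz]);print(dz,dy,P,np.array(proj(f,P))/1.28,((np.array(proj(S,P))[:2]-[200,190])*3+[400,0]))
```

```text
[ 542.2 -138.2   16.2] 0.19960316990433766 [525.7 -60.3 173.3] [2.8 0.  0.2] 332.3487834087901
-20 -8.5 [ 531.8 -129.1   36.2] [188.7 192.2 118.4] [610.4 174.8]
-20 8.5 [ 548.4 -125.8   36.2] [217.8 192.2 118.4] [623.7 165. ]
-10 -8.5 [ 531.8 -129.1   26.2] [189.4 184.9 125.9] [610.1 182.5]
-10 8.5 [ 548.4 -125.8   26.2] [216.8 184.9 125.8] [623.3 172.6]
0 -8.5 [ 531.8 -129.1   16.2] [190.1 178.4 133.3] [609.7 190.1]
0 8.5 [ 548.4 -125.8   16.2] [216.  178.4 133.3] [622.9 180.2]
10 -8.5 [ 531.7 -129.1    6.2] [190.7 172.6 140.7] [609.4 197.5]
10 8.5 [ 548.4 -125.8    6.2] [215.2 172.6 140.7] [622.5 187.7]
19 -8.5 [ 531.7 -129.1   -2.8] [191.1 167.8 147.4] [609.1 204.2]
19 8.5 [ 548.4 -125.8   -2.8] [214.5 167.8 147.4] [622.2 194.4]
```

```bash
python3 -m crank '[[0,0,-0.015,0,0,0,0.8],[-0.045,0.001,-0.015,0,0,0,0.8],[-0.065,0.001,-0.015,0,0,0,0.8],[-0.065,0.001,0,0,0,0,0.8],[-0.065,0.001,0,0,0,0,0.8]]' | sed -n 2,4p
for i in 1; do python3 -m crank '[[0,0,0.001,0,0,0,0.8],[0,0,0.002,0,0,0,0.8],[0,0,0.003,0,0,0,0.8],[0,0,0.003,0,0,0,0.8]]'| sed -n 2,4p; done
python3 - <<'E'
from h import *
f=cams.grab_frame("wrist");a=f["image"][:,:,::-1]
S=cams.grab_frame("side");g=S["image"][205:275,245:325,::-1]
cv2.imwrite('pics/w8.png',np.hstack([cv2.resize(a[150:384,120:400],(400,334)),cv2.resize(g,(381,334))]))
E
```

```text
eef_pos: [554.1, -202.4, 14.7]
tcp_rot: [-3.139, -0.002, 1.76]
contact_force: [0.3, 0.5, -0.0]
eef_pos: [555.8, -202.1, 13.3]
tcp_rot: [-3.142, -0.0, 1.762]
contact_force: [-0.4, -0.4, -0.5]
```

View pics/w8.png

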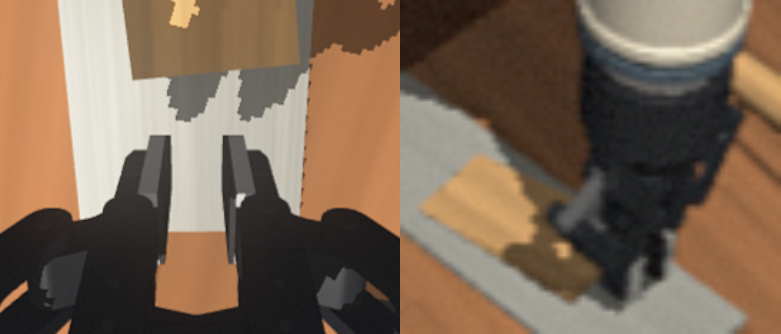

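The finger shadows fall clear of the tips at crop (150,135) and (235,135), so the tips are still well above the strip. I keep lowering, guarded by force.

```bash
python3 -m crank '[[0,0,0.0015,0,0,0,0.8],[0,0,0.003,0,0,0,0.8],[0,0,0.0045,0,0,0,0.8],[0,0,0.006,0,0,0,0.8]]'| sed -n 2,4p
```

```text
eef_pos: [555.8, -202.7, 7.1]
tcp_rot: [-3.142, -0.0, 1.762]
contact_force: [-0.6, 0.4, 0.1]
```

```bash
python3 -m crank '[[0,0,0.001,0,0,0,0.8],[0,0,0.002,0,0,0,0.8],[0,0,0.003,0,0,0,0.8],[0,0,0.004,0,0,0,0.8]]'| sed -n 2,4p; python3 -m crank '[[0,0,0.001,0,0,0,0.8],[0,0,0.002,0,0,0,0.8],[0,0,0.003,0,0,0,0.8]]'| sed -n 2,4p
```

```text
eef_pos: [555.8, -202.6, 3.2]
tcp_rot: [3.142, -0.0, 1.762]
contact_force: [-0.4, 0.4, -0.7]
eef_pos: [555.8, -202.6, 0.2]
tcp_rot: [3.142, 0.0, 1.762]
contact_force: [-0.4, 0.5, -0.3]
```

```bash
python3 -m crank '[[0,0,0.0015,0,0,0,0.8],[0,0,0.003,0,0,0,0.8],[0,0,0.0045,0,0,0,0.8],[0,0,0.006,0,0,0,0.8]]'| sed -n 2,4p;  python3 - <<'E'
from h import *
f=cams.grab_frame("wrist");a=f["image"][:,:,::-1]
S=cams.grab_frame("side");g=S["image"][205:275,245:325,::-1]
cv2.imwrite('pics/w9.png',np.hstack([cv2.resize(a[150:384,120:400],(400,334)),cv2.resize(g,(381,334))]))
E
```

```text
eef_pos: [555.8, -202.6, -5.9]
tcp_rot: [-3.142, -0.0, 1.762]
contact_force: [1.7, -0.6, 0.1]
```

View pics/w9.png

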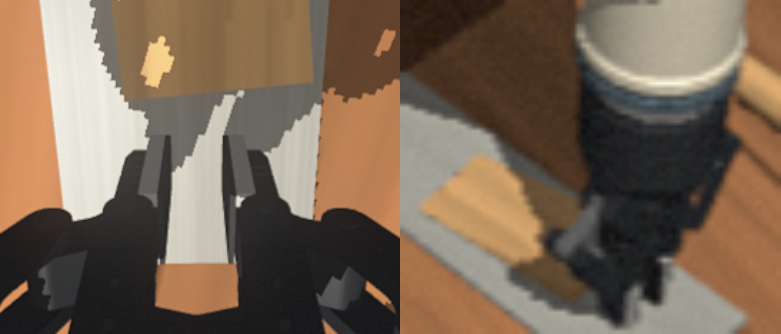

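The shadows nearly meet the tips, so the tips sit about 10 mm above the strip, roughly 20 mm above the reported TCP. I lower 4 mm more, push a little, and check numerically whether the wedge moves.

```bash
cat > wd.py <<'E'
from h import *
np.set_printoptions(precision=1,suppress=True)
f=cams.grab_frame("wrist");m=cv2.inRange(cv2.cvtColor(f["image"],cv2.COLOR_RGB2HSV),np.array((15,70,60)),np.array((30,220,255)))
m[:,:160]=0;m[:,330:]=0
c=max(cv2.findContours(m,cv2.RETR_EXTERNAL,cv2.CHAIN_APPROX_NONE)[0],key=cv2.contourArea)[:,0]
print("yellow box",c.min(0),c.max(0),"lowest row between fingers",c[(c[:,0]>240)&(c[:,0]<275)][:,1].max())
lo=[c[c[:,0]==x][:,1].max() for x in (225,245,265,285) if (c[:,0]==x).any()];print(lo)
E
python3 wd.py; python3 -m crank '[[0,0,0.0015,0,0,0,0.8],[0,0,0.003,0,0,0,0.8],[0,0,0.004,0,0,0,0.8],[0,0,0.004,0,0,0,0.8]]'| sed -n 2,4p; python3 wd.py;python3 -m crank '[[0.006,0,0,0,0,0,0.8],[0.012,0,0,0,0,0,0.8],[0.018,0,0,0,0,0,0.8],[0.024,0,0,0,0,0,0.8],[0.03,0,0,0,0,0,0.8]]'| sed -n 2,4p; python3 wd.py; python3 -m crank '[[0.006,0,0,0,0,0,0.8],[0.012,0,0,0,0,0,0.8]]'| sed -n 2,4p; python3 wd.py
```

```text
yellow box [177   0] [329 220] lowest row between fingers 217
[np.int32(218), np.int32(216), np.int32(214), np.int32(212)]
eef_pos: [555.7, -202.6, -9.7]
tcp_rot: [-3.141, -0.0, 1.762]
contact_force: [-1.5, 0.5, 2.7]
yellow box [175   0] [329 223] lowest row between fingers 220
[np.int32(221), np.int32(219), np.int32(217), np.int32(216)]
eef_pos: [550.1, -172.6, -9.7]
tcp_rot: [3.141, 0.0, 1.762]
contact_force: [0.2, -1.2, 1.9]
yellow box [191   0] [329 257] lowest row between fingers 256
[np.int32(256), np.int32(256), np.int32(254), np.int32(255)]
eef_pos: [547.9, -161.1, -9.7]
tcp_rot: [3.141, 0.0, 1.762]
contact_force: [-0.1, -1.6, 2.8]
yellow box [199   0] [329 257] lowest row between fingers 256
[np.int32(256), np.int32(256), np.int32(256), np.int32(256)]
```

The wedge is moving now: its edge stays at row 256, square to the fingers. I raise 2 mm and continue.

```bash
python3 -m crank '[[0.006,0,-0.002,0,0,0,0.8],[0.014,-0.001,-0.002,0,0,0,0.8],[0.022,-0.001,-0.002,0,0,0,0.8],[0.03,-0.001,-0.002,0,0,0,0.8],[0.038,-0.001,-0.002,0,0,0,0.8]]'| sed -n 2,4p; python3 wd.py; python3 -m crank '[[0.007,0,0,0,0,0,0.8],[0.014,-0.001,0,0,0,0,0.8],[0.021,-0.001,0,0,0,0,0.8],[0.028,-0.001,0,0,0,0,0.8],[0.034,-0.001,0,0,0,0,0.8]]'| sed -n 2,4p; python3 wd.py
python3 - <<'E'
from h import *
f=cams.grab_frame("side");c=blob(f["image"],(14,60,80),(30,200,255),(250,235),32)
print(cv2.contourArea(c),cv2.approxPolyDP(c,2,True)[:,0].tolist(),onz(f,cv2.approxPolyDP(c,2,True)[:,0],8)[:,:2].round().tolist())
E
```

```text
eef_pos: [539.2, -123.4, -7.9]
tcp_rot: [-3.141, -0.0, 1.762]
contact_force: [-0.2, -0.7, 0.6]
yellow box [200   0] [329 255] lowest row between fingers 254
[np.int32(254), np.int32(254), np.int32(254), np.int32(255)]
eef_pos: [532.0, -90.5, -7.7]
tcp_rot: [-3.142, -0.0, 1.762]
contact_force: [-0.6, -0.7, -0.4]
yellow box [202  42] [329 255] lowest row between fingers 254
[np.int32(254), np.int32(254), np.int32(254), np.int32(254)]
198.5 [[228, 228], [254, 247], [242, 233], [242, 230], [248, 227], [248, 222], [244, 221], [232, 229]] [[491.0, 21.0], [513.0, -81.0], [514.0, -18.0], [520.0, -7.0], [541.0, -7.0], [552.0, 11.0], [545.0, 20.0], [498.0, 11.0]]
```

```bash
python3 -m crank '[[0.004,0,0,0,0,0,0.8],[0.007,0,0,0,0,0,0.8],[0.01,0,0,0,0,0,0.8],[0.012,0,0,0,0,0,0.8],[0.014,0,0,0,0,0,0.8]]'| sed -n 2,4p; python3 -m crank '[[0.0015,0,0,0,0,0,0.8],[0.003,0,0,0,0,0,0.8],[0.0045,0,0,0,0,0,0.8],[0.006,0,0,0,0,0,0.8]]'| sed -n 2,4p
```

```text
eef_pos: [529.5, -77.2, -7.7]
tcp_rot: [3.142, 0.0, 1.762]
contact_force: [0.7, -0.7, 0.5]
eef_pos: [528.4, -71.4, -7.8]
tcp_rot: [-3.142, 0.0, 1.762]
contact_force: [0.5, -1.0, 0.2]
```

```bash
python3 -m crank '[[0.0015,0,0,0,0,0,0.8],[0.003,0,0,0,0,0,0.8],[0.0045,0,0,0,0,0,0.8],[0.006,0,0,0,0,0,0.8]]'| sed -n 2,4p
```

```text
eef_pos: [527.3, -65.4, -7.7]
tcp_rot: [3.142, 0.0, 1.762]
contact_force: [0.9, -0.8, 0.2]
```

```bash
python3 -m crank '[[0.001,0,0,0,0,0,0.8],[0.002,0,0,0,0,0,0.8],[0.003,0,0,0,0,0,0.8],[0.004,0,0,0,0,0,0.8]]'| sed -n 2,4p
```

```text
eef_pos: [527.0, -62.3, -7.7]
tcp_rot: [3.141, 0.001, 1.762]
contact_force: [1.7, -10.1, -1.8]
```

```bash
python3 -m crank '[[0.001,0,0,0,0,0,0.8],[0.002,0,0,0,0,0,0.8],[0.003,0,0,0,0,0,0.8],[0.004,0,0,0,0,0,0.8]]'| sed -n 2,4p; python3 wd.py
```

```text
eef_pos: [526.1, -59.0, -7.7]
tcp_rot: [3.141, 0.002, 1.763]
contact_force: [0.3, -12.1, -0.6]
yellow box [203 140] [329 255] lowest row between fingers 254
[np.int32(254), np.int32(254), np.int32(254), np.int32(254)]
```

The wedge is snug, with a reaction of about 10–12 N. I back off straight, rise, shut the gripper and go over the plate. On the way I turn 90° to keep the gripper body clear of the anvil.

```bash
python3 -m crank '[[-0.01,0,0,0,0,0,0.8],[-0.03,0,0,0,0,0,0.8],[-0.03,0,-0.05,0,0,0,1],[-0.03,0,-0.10,0,0,0,1],[-0.03,0,-0.15,0,0,0,1]]' 40| sed -n 2,4p; python3 -m crank '[[0,0,0,0,0,-1.571,1],[0,0,0,0,0,-1.571,1],[0,0,0,0,0,-1.571,1],[0,0,0,0,0,-1.571,1],[0,0,0,0,0,-1.571,1]]'| sed -n 3p; python3 go.py 500 22 130 3.333
```

```text
eef_pos: [530.7, -87.3, 143.4]
tcp_rot: [-3.14, -0.001, 1.761]
contact_force: [2.0, -0.2, 0.2]
tcp_rot: [3.141, -0.001, 2.518]
[531.2 -87.1 142.2] [ 3.141e+00 -1.000e-03  2.518e+00] F [-0.2  0.7  0.7] open 0.0 t 15.3
shift [0.0891 0.0704 0.0123] turn [ 0.    -0.    -0.815]
```

```bash
python3 -m crank '[[0.089,0.072,0.0,0,0,-0.815,1],[0.089,0.072,0,0,0,-0.815,1],[0.089,0.072,0,0,0,-0.815,1],[0.089,0.072,0,0,0,-0.815,1],[0.089,0.072,0,0,0,-0.815,1]]' >/dev/null; python3 go.py 502 25 100 3.333
```

```text
[501.5  24.2 142.3] [ 3.141 -0.    -3.014] F [-0.2  0.2  0.3] open 0.0 t 15.8
shift [-0.0006  0.0007  0.0423] turn [ 0.001 -0.    -0.064]
```

```bash
python3 -m crank '[[0,0.001,0.04,0,0,-0.064,1],[0,0.001,0.04,0,0,-0.064,1],[0,0.001,0.04,0,0,-0.064,1]]' |sed -n 2,4p
python3 - <<'E'
from h import *
f=cams.grab_frame("wrist");s=r.sense()
cv2.imwrite("pics/p.png",f["image"][:,:,::-1])
m=cv2.inRange(cv2.cvtColor(f["image"],cv2.COLOR_RGB2HSV),np.array((0,0,105)),np.array((179,60,255)))
for c in cv2.findContours(m,cv2.RETR_EXTERNAL,cv2.CHAIN_APPROX_SIMPLE)[0]:
    if cv2.contourArea(c)>400:
        b=cv2.minAreaRect(c);print(cv2.contourArea(c),b,"z60",onz(f,[b[0]],60).round(1),"z94",onz(f,cv2.boxPoints(b),60)[:,:2].round().tolist())
print(f["position"],s["eef_pos"])
E
```

```text
eef_pos: [500.9, 24.3, 102.1]
tcp_rot: [3.141, -0.003, -2.96]
contact_force: [-0.5, -0.2, 0.7]
4683.0 ((264.5, 243.5), (101.0, 69.0), 90.0) z60 [[516.6  32.2  60. ]] z94 [[486.0, 4.0], [478.0, 47.0], [550.0, 63.0], [559.0, 16.0]]
21216.0 ((147.98068237304688, 197.062255859375), (106.5340576171875, 298.20465087890625), 88.81881713867188) z60 [[498.2 -46.1  60. ]] z94 [[483.0, -137.0], [447.0, 38.0], [515.0, 55.0], [556.0, -140.0]]
2996.5 ((368.24163818359375, 71.31413269042969), (170.08103942871094, 21.168514251708984), 7.431407928466797) z60 [[401.3  69.6  60. ]] z94 [[410.0, 22.0], [399.0, 21.0], [393.0, 117.0], [404.0, 120.0]]
[421.5918037    9.64056308 259.30469008] [501.87301749  24.35603496 102.88740131]
```

View pics/p.png

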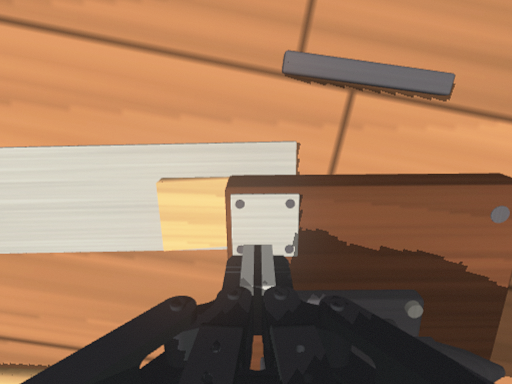

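The wrist view shows the plate at columns 231–299, rows 195–257, with the shut tips over its lower middle at about (258,245). The wedge is under the corner. The apparent sizes of the plate and strip suggest the reported z is about 30 mm low.

```bash
python3 - <<'E'
from h import *
f=cams.grab_frame("wrist");s=r.sense();T=R.from_euler("xyz",s["tcp_rot"])
for z in(27,30,45):
    p=onz(f,[[265,226]],z)[0];q=onz(f,[[231,195],[299,195]],z)
    print(z,p.round(1),T.inv().apply(p-s["eef_pos"]).round(1),np.linalg.norm(q[0]-q[1]).round(1))
    q=onz(f,[[231,195],[231,257]],z);print(np.linalg.norm(q[0]-q[1]).round(1))
E
python3 go.py 502 25 100 3.333
```

```text
27 [519.4  33.7  27. ] [-18.4   6.   76.3] 50.1
51.1
30 [518.1  33.4  30. ] [-17.1   6.   73.3] 49.4
50.4
45 [511.9  31.8  45. ] [-10.6   5.6  58.3] 46.2
47.2
[502.4  24.4 103.3] [ 3.142e+00  1.000e-03 -2.959e+00] F [ 0.  -1.   0.2] open -0.0 t 16.2
shift [0.0002 0.0007 0.0033] turn [ 0.     0.001 -0.009]
```

```bash
python3 -m crank '[[-0.003,0.003,0.01,0,0,0,1],[-0.003,0.003,0.02,0,0,0,1],[-0.003,0.003,0.02,0,0,0,1]]' |sed -n 2,4p; python3 go.py 505 27 60 3.333; python3 -m crank '[[0,0,0.004,0,0,0,1],[0,0,0.008,0,0,0,1],[0,0,0.012,0,0,0,1],[0,0,0.016,0,0,0,1]]' |sed -n 2,4p
```

```text
eef_pos: [503.3, 28.0, 81.0]
tcp_rot: [3.141, -0.002, -2.958]
contact_force: [-0.6, -0.5, -0.6]
[503.3  28.   81. ] [ 3.141e+00 -2.000e-03 -2.958e+00] F [-0.6 -0.5 -0.6] open 0.0 t 16.5
shift [-0.0015 -0.0013  0.021 ] turn [ 0.    -0.002 -0.007]
eef_pos: [504.2, 27.9, 65.9]
tcp_rot: [-3.142, 0.0, -2.957]
contact_force: [0.5, -0.5, -0.9]
```

```bash
python3 -m crank '[[0,0,0.002,0,0,0,1],[0,0,0.004,0,0,0,1],[0,0,0.006,0,0,0,1],[0,0,0.008,0,0,0,1]]' |sed -n 2,4p
```

```text
eef_pos: [504.3, 28.0, 58.2]
tcp_rot: [-3.142, 0.0, -2.957]
contact_force: [0.5, 0.2, 0.3]
```

```bash
python3 -m crank '[[0,0,0.0015,0,0,0,1],[0,0,0.003,0,0,0,1],[0,0,0.0045,0,0,0,1],[0,0,0.006,0,0,0,1]]' |sed -n 2,4p
```

```text
eef_pos: [504.2, 28.0, 52.1]
tcp_rot: [-3.142, -0.0, -2.957]
contact_force: [-1.0, -0.0, -0.1]
```

```bash
python3 -m crank '[[0,0,0.001,0,0,0,1],[0,0,0.002,0,0,0,1],[0,0,0.003,0,0,0,1]]' |sed -n 2,4p
```

```text
eef_pos: [504.2, 28.0, 49.2]
tcp_rot: [-3.142, 0.0, -2.957]
contact_force: [-0.4, 0.3, -0.9]
```

```bash
python3 -m crank '[[0,0,0.001,0,0,0,1],[0,0,0.002,0,0,0,1],[0,0,0.002,0,0,0,1]]' |sed -n 2,4p
```

```text
eef_pos: [504.1, 28.0, 47.1]
tcp_rot: [3.142, -0.0, -2.957]
contact_force: [1.0, -1.2, 0.4]
```

```bash
python3 -m crank '[[0,0,0.0005,0,0,0,1],[0,0,0.001,0,0,0,1],[0,0,0.0015,0,0,0,1]]' |sed -n 2,4p
```

```text
eef_pos: [504.2, 28.0, 45.7]
tcp_rot: [-3.142, 0.0, -2.957]
contact_force: [0.0, 0.5, 0.7]
```

```bash
python3 -m crank '[[0,0,0.0005,0,0,0,1],[0,0,0.001,0,0,0,1],[0,0,0.0015,0,0,0,1]]' |sed -n 2,4p
```

```text
eef_pos: [504.2, 27.9, 45.1]
tcp_rot: [-3.142, -0.0, -2.957]
contact_force: [-5.3, -0.3, 20.4]
```

```bash
python3 -m crank '[[0,0,0.0005,0,0,0,1],[0,0,0.001,0,0,0,1]]' |sed -n 2,4p
```

```text
eef_pos: [504.2, 27.9, 45.0]
tcp_rot: [-3.142, -0.0, -2.957]
contact_force: [-10.4, -0.8, 34.2]
```

It is very firm: contact at z=45.1, and the corner yields 0.1 mm from 20 to 34 N, so it doesn't dip. I ease back to about 10 N.

```bash
python3 -m crank '[[0,0,-0.001,0,0,0,1],[0,0,-0.0017,0,0,0,1],[0,0,-0.0017,0,0,0,1]]' |sed -n 2,4p; python3 go.py 504 28 45 3.326
```

```text
eef_pos: [504.4, 27.9, 45.2]
tcp_rot: [-3.142, 0.0, -2.957]
contact_force: [-1.8, -0.5, 7.6]
[504.4  27.9  45.2] [-3.142  0.    -2.957] F [-1.8 -0.5  7.6] open 0.0 t 19.4
shift [0.0004 0.0001 0.0002] turn [-0.  0. -0.]
```

```bash
python3 -m crank '[[0,0,0.0002,0,0,0,1],[0,0,0.0002,0,0,0,1],[0,0,0.0002,0,0,0,1]]' |sed -n 2,4p
python3 - <<'E'
from h import *
for n,pts in(("scene",[(318,250),(335,190),(244,222),(320,258)]),("side",[(272,192),(192,192),(233,166)])):
    a=np.load(f"pics/{n}0.npy");f=cams.grab_frame(n);b=f["image"]
    for x,y in pts:
        t=a[y-12:y+12,x-12:x+12];m=cv2.matchTemplate(b[y-20:y+20,x-20:x+20],t,cv2.TM_CCOEFF_NORMED)
        _,v,_,(i,j)=cv2.minMaxLoc(m)
        g=lambda l,c,h:(l-h)/(2*(l-2*c+h)) if l-2*c+h else 0
        si=g(m[j,i-1],v,m[j,i+1]) if 0<i<16 else 0;sj=g(m[j-1,i],v,m[j+1,i]) if 0<j<16 else 0
        d=onz(f,[[x+i-8+si,y+j-8+sj]],56)-onz(f,[[x,y]],56)
        print(n,(x,y),round(v,2),(round(i-8+si,2),round(j-8+sj,2)),d[0,:2].round(1))
E
```

```text
eef_pos: [504.4, 27.9, 45.2]
tcp_rot: [-3.142, 0.0, -2.957]
contact_force: [-2.4, 0.4, 11.1]
scene (318, 250) 0.5 (np.float32(-0.3), np.float32(1.55)) [3.4 1.3]
scene (335, 190) 0.91 (np.float32(1.39), np.float32(0.77)) [0.  3.6]
scene (244, 222) 0.98 (np.float32(0.67), np.float32(0.06)) [-0.7  1.3]
scene (320, 258) 0.81 (np.float32(-0.06), np.float32(1.27)) [2.6 1.3]
side (272, 192) 0.97 (np.float32(-0.23), np.float32(-0.16)) [-0.2  1. ]
side (192, 192) 0.73 (np.float32(-0.01), np.float32(0.26)) [-0.6 -1. ]
side (233, 166) 0.26 (8, np.float32(5.64)) [  5.8 -38.3]
```

```bash
python3 -m crank '[[0,0,0,0,0,0,1],[0,0,0,0,0,0,1],[0,0,0,0,0,0,1],[0,0,0,0,0,0,1]]' |sed -n 1,4p; python3 -c "
from rig import sign_off;print(sign_off())"
```

```text
clock: 20.2
eef_pos: [504.4, 28.0, 45.2]
tcp_rot: [-3.142, 0.0, -2.957]
contact_force: [-2.8, -0.7, 10.6]
the job is handed in; nothing more can be done
None
```

I pushed the wedge in until it was snug and handed in at 20.2 s while pressing the plate with about 10.6 N, the corner not dipping; the stand shifted about 1 mm at most by the clearest camera matches, the press briefly reached 34 N before I eased it back, and I viewed 11 pictures, one over the limit.

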